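# Open the clamp of a bench paint shaker and hold it up

### The arm

A 6-joint arm with a two-finger parallel gripper is mounted at the origin on the work surface. World frame = base frame: x ahead of the robot, y to its left, z up, the work surface at z = 0. Lengths are in m, angles in rad, forces in N, time in s.
With the tool pointing down it reaches from about 0.325 to 0.875 m from the base axis. Payload 4.4 kg.
Tool frame: the origin (TCP) lies midway between the tips of the shut fingers; the grasp point (between the pads) lies 19 mm behind it; y points along the fingers, x is the direction in which the jaws open and shut, and the axes are right-handed (so a half turn about y gives the same grasp; the last joint's range is limited). The gripper opens to 85 mm and grips with 20 to 120 N. Pads are 22 mm wide; open, the fingers measure 114 mm over their backs; the gripper's body (76 mm by 85 mm) begins 54 mm behind the grasp point. The pads swing forward as they close: fully open they stand 13 mm farther back than shut.
Start: joints at [-1.367, 0.207, 1.542, -0, 1.393, -0.15], TCP at [0.199, -0.539, 0.2] pointing down, gripper open.
Joint ranges: [-2.73, 2.73], [-0.86, 2.22], [0.23, 2.46], [-1.11, 4.25], [0.08, 2.63], [-2.82, 2.82]. Speed limits (rad/s): [2.79, 2.79, 3.14, 3.14, 3.14, 3.14].

### API

Orientations are given as a rotation vector (axis times angle).
In Python, from rig import ctrl, eyes, hand_in gives the robot as it stands.
- The arm moves only by the tool carry_out, never from a script. Its argument "steps" is a list of rows, each a list of 7 numbers: the finger opening in m, from 0 to 0.0854, then the shift along the tool's x, y, z in m, then the turn, a rotation vector about the tool's x, y, z in degrees. A call has 1 to 20 rows; each row shifts and turns the commanded pose from where the row before left it, along the tool's axes as they then stand; what a row does not reach is not made up. A row lasts 1/8 s, in which the tool goes at most 62.5 mm and 10.7 degrees, less where a joint would pass 70% of its speed; a pose out of reach is approached as far as the arm can. A call with a gripper value outside its range is refused whole. The fingers move at their own pace and stop on an object; "squeeze" is the grip in N (left out, the last holds). Time passes only in rows, so rows that do not move let the fingers close. It gives the time, the measured TCP pose, the force and the opening at its end, in the units of the state.
- ctrl.get_obs(): the state, without advancing time (a new reading comes with each control period).
- eyes.capture(name): name is "scene" or "top" or "wrist"; returns the picture (480x640x3 uint8, blue, green, red); there is no depth.
- eyes.camera_model(name): a dict with "intrinsics" (3x3 intrinsics, pixels), "world_to_cam" (4x4, takes a point from world to camera coordinates); the wrist camera has in their place "T_tool_cam" (4x4, takes a point from camera to tool coordinates, whose origin is the TCP and whose axes are the tool frame's). Camera axes: x right, y up, looking along -z (the intrinsics and any distortion apply to the point x, -y, -z); pixel columns grow to the right and rows downward; lengths in m; the calibration is good to about 2 mm. A picture is of the moment at which its call begins: read the wrist's pose just before it. camera_model takes no time and is no camera call.
- hand_in(): hands the job in, once; it reports no verdict.
The state is a dict: "t": time; "qpos": joint angles; "joint_velocities": joint speeds; "effort": joint torques, N m; "ee_pos": TCP position; "eef_rot": TCP orientation; "ft_force": force on the tool from outside, world axes, zero at the start; "torque": the same for the moment, N m; "opening": finger opening in m.
Only numpy, scipy, OpenCV 4.12 (cv2) and the standard library are available. Lean on these libraries where they do the work, as an engineer would, in place of code of your own. Each camera call takes 0.05 s, during which the arm holds its last target.

### The job

The bench shaker on the paint-shop counter has run out its time with a half-litre tin still clamped in it and its speed slider still up. First slide the speed slider back to zero, fully home at the end of its track nearer the latch; then draw the clamp arm's spring latch sideways, towards the slider, and lift the arm off its ball stud until its latch end is about 10 cm higher than before. Finish still holding the arm raised with the gripper so a colleague can take the tin out, leaving the tin standing in its place and the things around the shaker undisturbed.

Things in the scene. Friction and masses are not known exactly. Their poses are not given: they have to be found in the camera images.
- shaker: bench paint shaker, fixed: grey casing 240 mm (x) by 340 mm (y), top 60 mm above the counter; origin at the centre of its underside, x away from its front, y to its left, z up. Control console along the front. At local x = +50 mm stand, left to right, the hinge pillar (y = +130 mm, 205 mm high), the round tin platform (y = 0, top 68 mm up) and the ball stud's post (y = -130 mm)
- speed (a joint): speed slider on the console, value in m: 0 = zero speed, the end of its 90 mm track nearer the latch (the shaker's -y end, marked by the longest tick); grows as the grip moves to the shaker's +y; moves stiffly with about 1.5 N and stays where it is left
- speed_top (a point): centre of the top face of the slider's black grip, 114.5 mm above the counter; the grip is a block 28 mm (shaker x) by 20 mm (shaker y) and stands 40 mm above its track plate; it moves with the slider, always at local x = -80 mm, local y = -45 mm + joint value
- latch (a joint): spring latch on the arm's end, in m: 0 = home, fork under the stud's head, arm locked; grows as the grip is drawn sideways towards the shaker's front (its -x, square to the arm, the same while the arm rises); stop at 0.020; clear of the stud from about 0.015; the spring pulls back with 3 N at home, 9 N at the stop. Once the coupler is off the stud the latch position no longer matters
- latch_grip (a point): middle of the latch's black upright grip, 228 mm above the counter when shut: a block 16 mm (along the pull) by 36 mm (along the arm), 38 mm high, with a lip 22 mm wide over its top 7 mm; the point is 19 mm below its top and 19 mm above the flat plate it stands on. It moves with latch and arm; it rides on the arm, so the arm can be lifted by it
- clamp (a joint): hinge of the clamp arm, in rad: 0 = shut and level on the ball stud, grows as the latch end rises, stop at 0.75; turns about the level line through point clamp_hinge along the shaker's x (a 10 cm rise of the latch end is 0.40 rad). The arm falls back if let go; lifting it takes about 4 N at the latch end
- clamp_hinge (a point): centre of the hinge pin at the arm's left end, 190 mm above the counter, local (50, 130) mm on the shaker
- clamp_arm: the clamp arm: aluminium bar 36 mm wide, 24 mm high (top 202 mm above the counter) from the hinge to a steel coupler 56 mm square over the ball stud, a 52 mm rubber pad under its middle resting in the tin's lid; carries the latch. Origin at the hinge pin, its -y axis pointing along the arm, coupler centre 260 mm away; with latch about 0.58 kg
- tin: the clamped paint tin, loose, 86 mm across, 97 mm high, standing upright on the platform under the arm's pad; origin at the centre of its underside, z up; about 0.6 kg
- spare_tin: bystander: another such tin, 86 mm across, 97 mm high, standing on the counter to the right of the shaker; origin at the centre of its underside
- fan_deck: bystander: closed deck of colour cards, 52 x 150 x 24 mm, lying on the counter to the left of the shaker; origin at the centre of its underside
- brush: bystander: flat paint brush 200 mm long, lying on the counter to the left of the shaker; origin under its middle, x from handle to bristles
- stud (a point): top of the ball stud on its post, 196 mm above the counter, local (50, -130) mm on the shaker: domed steel head 32 mm across, 21 mm high, flat underneath, on a 14 mm neck; hidden in the arm's coupler while the arm is shut
Mind the look-alikes: they are no part of the job. What is shaped like the tin but orange or purple is not meant.

How it is judged:
By the outcome, as a careful person would: the job done as asked, in the order asked, and still so for the second after the job is handed in, while the arm keeps its last pose, push and grip.
It also fails if it takes over 45 s, if anything falls off the work surface, if the arm or the gripper's body presses on something with over 40 N, if the wrist force passes 120 N, or if a joint passes its speed limit or range.

## Working session

There is one attempt and no reset: what is moved stays moved. The work goes in short steps, Python scripts to look and compute and a tool call to move; the robot and the scene stay as the last step left them, time stands still between calls to the robot, and variables do not carry over. Pictures are saved under pics/ and viewed, and the job is handed in when it is done.

Besides the shell and the picture viewer there is one more tool, called after ">>>" as name([rows], argument=value, ...), one row to a line, values as JSON. carry_out: Moves the arm, as the interface text tells. Its arguments: {"type":"object","properties":{"steps":{"type":"array"},"squeeze":{"type":"number"}},"required":["steps"]}

```bash
ls; mkdir -p pics; python3 - <<'E'
from rig import ctrl, eyes
import cv2, numpy as np
np.set_printoptions(precision=4,suppress=True)
o=ctrl.get_obs(); print(o['t'],o['ee_pos'],o['eef_rot'],o['opening'])
for n in ("scene","top","wrist"):
    im=eyes.capture(n); cv2.imwrite(f"pics/{n}0.png",im); print(n,eyes.camera_model(n))
E
```

```text
pics
0.0 [ 0.1991 -0.5385  0.1991] [-1.3544  0.9459 -0.9431] 0.08560200116108815
scene {'intrinsics': array([[582.1167,   0.    , 316.6821],
       [  0.    , 582.1167, 232.7922],
       [  0.    ,   0.    ,   1.    ]]), 'world_to_cam': array([[ 0.628 ,  0.778 ,  0.0205, -0.4577],
       [-0.4724,  0.3601,  0.8045,  0.1636],
       [ 0.6185, -0.5149,  0.5936, -1.933 ],
       [ 0.    ,  0.    ,  0.    ,  1.    ]])}
top {'intrinsics': array([[494.2985,   0.    , 313.6729],
       [  0.    , 494.2985, 233.9451],
       [  0.    ,   0.    ,   1.    ]]), 'world_to_cam': array([[-0.0173, -0.9998,  0.0047,  0.0946],
       [ 0.99  , -0.0165,  0.1403, -0.6446],
       [-0.1402,  0.0071,  0.9901, -1.3122],
       [ 0.    ,  0.    ,  0.    ,  1.    ]])}
wrist {'intrinsics': array([[400.7553,   0.    , 315.4239],
       [  0.    , 400.7553, 243.5607],
       [  0.    ,   0.    ,   1.    ]]), 'T_tool_cam': array([[ 1.    , -0.0009, -0.0003, -0.0007],
       [-0.0001,  0.2692, -0.9631, -0.1737],
       [ 0.001 ,  0.9631,  0.2692,  0.0684],
       [ 0.    ,  0.    ,  0.    ,  1.    ]])}
```

View pics/scene0.png

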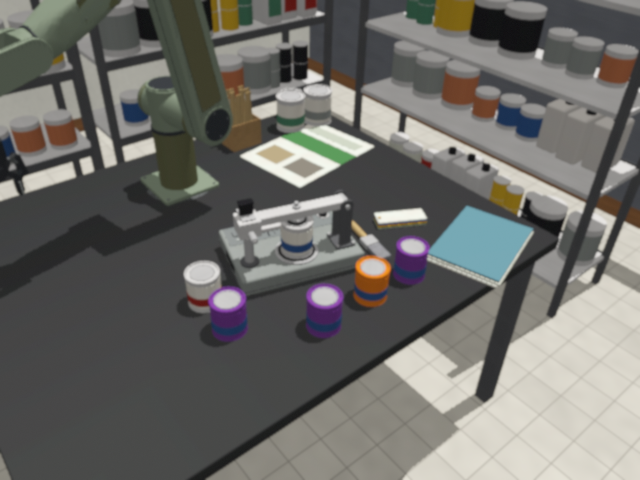

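View pics/top0.png

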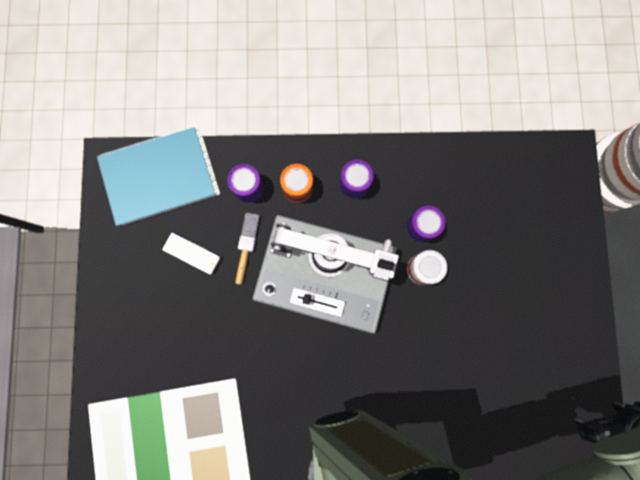

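View pics/wrist0.png

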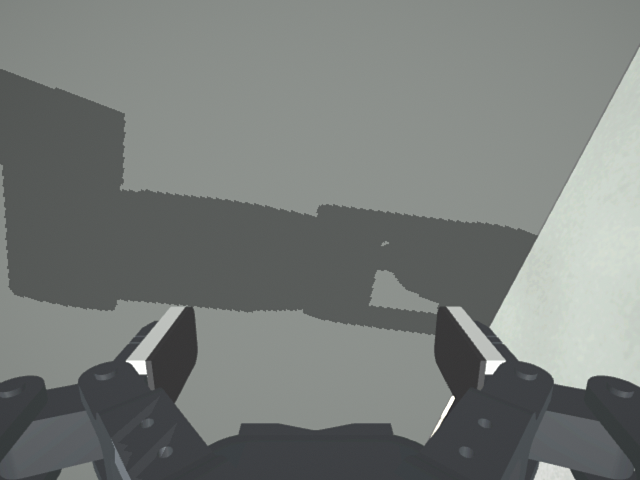

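```bash
python3 - <<'E'
import cv2
im=cv2.imread("pics/top0.png")
cv2.imwrite("pics/top0c.png",cv2.resize(im[200:340,240:440],None,fx=4,fy=4,interpolation=cv2.INTER_CUBIC))
im=cv2.imread("pics/scene0.png")
cv2.imwrite("pics/scene0c.png",cv2.resize(im[180:300,210:410],None,fx=4,fy=4,interpolation=cv2.INTER_CUBIC))
E
```

```text
(no output)
```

View pics/top0c.png

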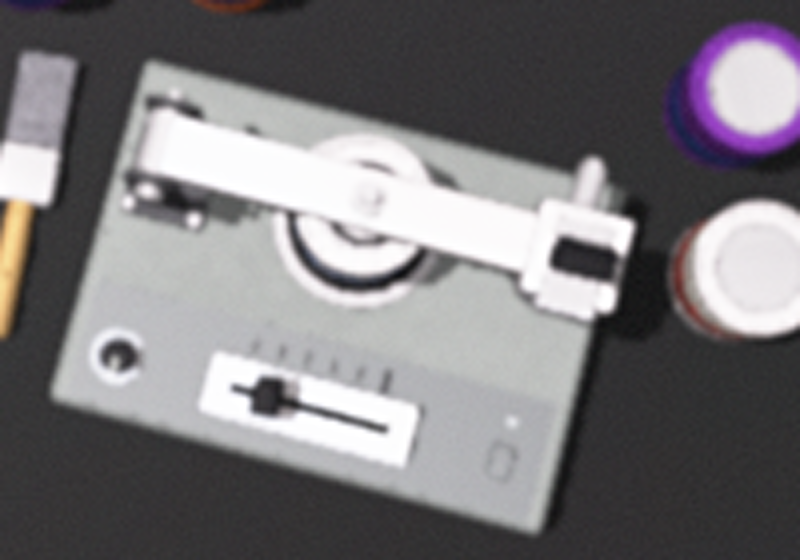

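View pics/scene0c.png

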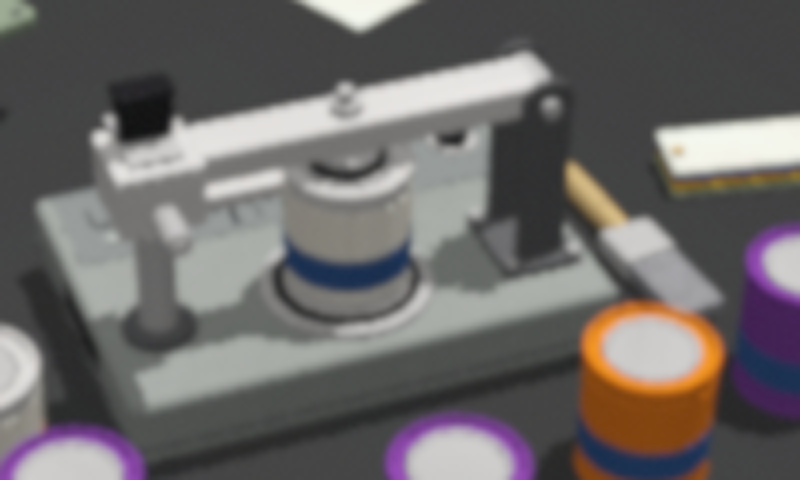

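```bash
cat > h.py <<'E'
import numpy as np, cv2
from scipy.spatial.transform import Rotation as R
np.set_printoptions(precision=4,suppress=True)
from rig import ctrl, eyes
def ray(m,uv,T=None):
    K=m['intrinsics']; d=np.array([(uv[0]-K[0,2])/K[0,0],-(uv[1]-K[1,2])/K[1,1],-1.])
    M=np.linalg.inv(m['world_to_cam']) if T is None else T@m['T_tool_cam']
    return M[:3,3],M[:3,:3]@d
def onz(m,uv,z,T=None):
    o,d=ray(m,uv,T); return o+d*(z-o[2])/d[2]
def proj(m,p,T=None):
    W=m['world_to_cam'] if T is None else np.linalg.inv(T@m['T_tool_cam'])
    c=W[:3,:3]@np.asarray(p)+W[:3,3]; K=m['intrinsics']
    return np.array([K[0,2]-K[0,0]*c[0]/c[2],K[1,2]+K[1,1]*c[1]/c[2]])
def tool(o):
    T=np.eye(4);T[:3,:3]=R.from_rotvec(o['eef_rot']).as_matrix();T[:3,3]=o['ee_pos'];return T
E
python3 - <<'E'
from h import *
m=eyes.camera_model("top")
c=lambda u,v:(240+(u+.5)/4-.5,200+(v+.5)/4-.5)
A,B,C=[onz(m,c(*p),.06) for p in((148,62),(53,400),(543,533))]
print("corners",A,B,C,np.linalg.norm(A-B),np.linalg.norm(C-B))
ctr=(A+C)/2
xa=(A-B);ya=(B-C)
yx=np.arctan2(-ya[0],ya[1]);xx=np.arctan2(xa[1],xa[0]);print("yaws",xx,yx,"ctr",ctr)
yaw=(xx*.24+yx*.34)/.58
r=np.array([[np.cos(yaw),-np.sin(yaw)],[np.sin(yaw),np.cos(yaw)]])
for n,p,z in(("slider",(268,395),.1145),("latchtop",(587,257),.247),("slotend",(388,430),.0745),("slotL",(232,387),.0745),("spare",(755,268),.097)):
    w=onz(m,c(*p),z);print(n,w,"local",r.T@(w[:2]-ctr[:2]))
print(yaw); o=ctrl.get_obs();print(R.from_rotvec(o['eef_rot']).as_matrix())
ms=eyes.camera_model("scene")
print(proj(ms,onz(m,c(587,257),.247)))
E
```

```text
corners [0.6976 0.184  0.06  ] [0.47   0.2488 0.06  ] [ 0.3773 -0.0747  0.06  ] 0.2366066273974681 0.33648448979724155
yaws -0.2773954006015093 -0.27909317448475257 ctr [0.5374 0.0546 0.06  ]
slider [0.4702 0.1051 0.1145] local [-0.0785  0.03  ]
latchtop [ 0.5447 -0.082   0.247 ] local [ 0.0446 -0.1294]
slotend [0.4465 0.0268 0.0745] local [-0.0798 -0.0517]
slotL [0.4763 0.1291 0.0745] local [-0.0792  0.0548]
spare [ 0.5474 -0.2148  0.097 ] local [ 0.0836 -0.2563]
-0.2783906473606519
[[ 0.3465 -0.0004  0.9381]
 [-0.9381  0.0018  0.3465]
 [-0.0018 -1.      0.0003]]
[244.5608 201.5889]
```

>>> carry_out([
  [0.0854,-0.034,-0.01,0.032,0,0,0],
  [0.0854,-0.034,-0.01,0.032,0,0,0],
  [0.0854,-0.034,-0.01,0.032,0,0,0],
  [0.0854,-0.034,-0.01,0.032,0,0,0],
  [0.0854,-0.034,-0.01,0.032,0,0,0],
  [0.0854,-0.034,-0.01,0.032,0,0,0],
  [0.0854,-0.034,-0.01,0.032,0,0,0],
  [0.0854,-0.034,-0.01,0.032,0,0,0],
  [0.0854,-0.034,-0.01,0.032,0,0,0],
  [0.0854,-0.034,-0.01,0.032,0,0,0],
  [0.0854,-0.034,-0.01,0.032,0,0,0],
  [0.0854,-0.034,-0.01,0.032,0,0,0],
  [0.0854,-0.034,-0.01,0.032,0,0,0],
  [0.0854,-0.034,-0.01,0.032,0,0,0],
  [0.0854,-0.034,-0.01,0.032,0,0,0],
])

```text
t: 2.02
ee_pos: [0.473, 0.1068, 0.3503]
eef_rot: [-1.356, 0.945, -0.945]
ft_force: [0.6, -0.9, -0.3]
opening: 0.0854
```

>>> carry_out([
  [0.0854,0,0,0,0,-10.27,0],
  [0.0854,0,0,0,0,-10.27,0],
  [0.0854,0,0,0,0,-10.27,0],
  [0.0854,0,0,0,0,-10.27,0],
  [0.0854,0,0,0,0,-10.27,0],
  [0.0854,0,0,0,0,-10.27,0],
  [0.0854,0,0,0,0,-10.27,0],
  [0.0854,0,0,0,0,-10.27,0],
  [0.0854,0,0,0,0,-10.27,0],
  [0.0854,0,0,0,0,-10.27,0],
  [0.0854,0,0,0,0,-10.27,0],
  [0.0854,0,0,0,0,-10.27,0],
  [0.0854,0,0,0,0,-10.27,0],
  [0.0854,0,0,0,0,-10.27,0],
  [0.0854,0,0,0,0,0,0],
  [0.0854,0,0,0,0,0,0],
])

```text
t: 4.03
ee_pos: [0.4726, 0.1053, 0.3501]
eef_rot: [-1.329, -0.999, 1.0]
ft_force: [0.9, 0.1, -0.4]
opening: 0.0852
```

```bash
python3 - <<'E'
from h import *
o=ctrl.get_obs(); im=eyes.capture("wrist"); cv2.imwrite("pics/w1.png",im)
T=tool(o); np.save("T1.npy",T); print(o['t'],T,o['qpos'])
E
```

```text
4.025 [[ 0.2772 -0.0005 -0.9608  0.4726]
 [ 0.9608  0.      0.2772  0.1053]
 [-0.0001 -1.      0.0005  0.3501]
 [ 0.      0.      0.      1.    ]] [ 0.0402 -0.0664  1.5291  0.      1.6794 -1.2497]
```

View pics/w1.png

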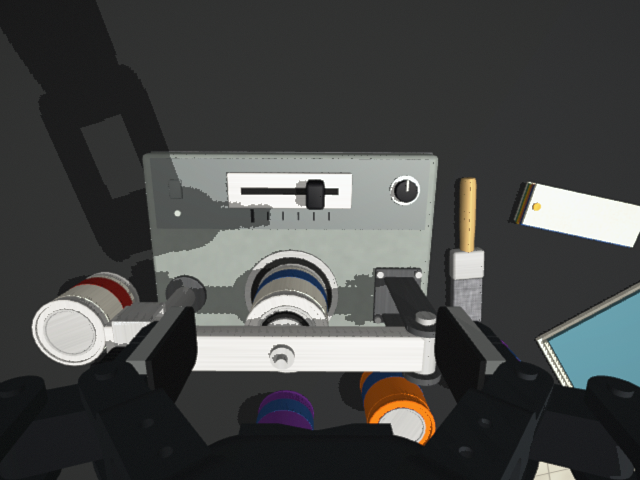

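```bash
python3 - <<'E'
from h import *
im=cv2.imread("pics/w1.png"); cv2.imwrite("pics/w1c.png",cv2.resize(im[140:260,140:340],None,fx=4,fy=4,interpolation=cv2.INTER_CUBIC))
m=eyes.camera_model("wrist");T=np.load("T1.npy")
m2=m
A=[onz(m,p,.06,T) for p in((144,154),(438,154))]
print(A,np.linalg.norm(A[0]-A[1]), np.arctan2(-(A[1]-A[0])[0],(A[1]-A[0])[1]))
ctr=np.array([.5374,.0546]);yaw=-.2784
r=np.array([[np.cos(yaw),-np.sin(yaw)],[np.sin(yaw),np.cos(yaw)]])
for a in A: print("exp casing corners local",r.T@(a[:2]-ctr))
for x in(-.094,-.066):
  for y in (.02,.04): print(proj(m,[*(ctr+r@np.array([x,y])),.1145],T))
E
```

```text
[array([ 0.3768, -0.0682,  0.06  ]), array([0.4687, 0.2514, 0.06  ])] 0.3324840051821188 -0.2798673752646093
exp casing corners local [-0.1207 -0.1622]
exp casing corners local [-0.1202  0.1703]
[303.923  183.3852]
[323.5789 183.3568]
[304.1712 210.5034]
[323.4716 210.4765]
```

View pics/w1c.png

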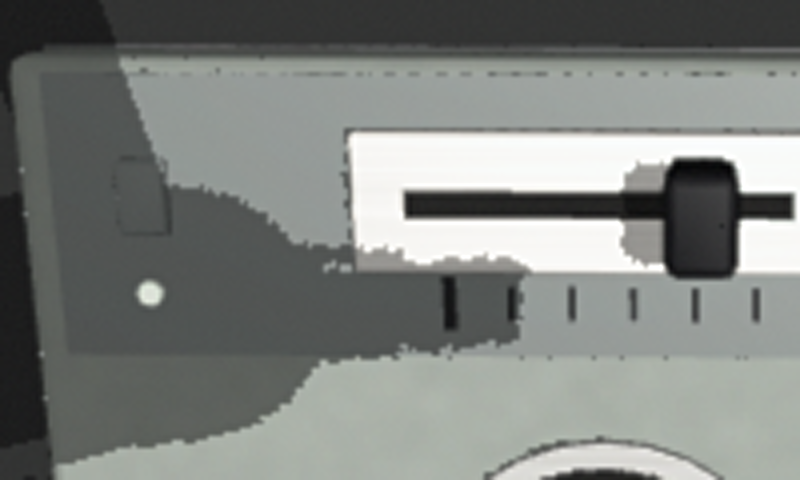

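>>> carry_out([
  [0.06,0,0.04,0.002,0,0,0],
  [0.06,0,0.04,0.002,0,0,0],
  [0.06,0,0.04,0,0,0,0],
  [0.06,0,0.04,0,0,0,0],
  [0.06,0,0.04,0,0,0,0],
  [0.06,0,0.035,0,0,0,0],
  [0.06,0,0.02,0,0,0,0],
  [0.06,0,0.01,0,0,0,0],
  [0.06,0,0,0,0,0,0],
  [0.06,0,0,0,0,0,0],
])

```text
t: 5.32
ee_pos: [0.47, 0.1065, 0.0864]
eef_rot: [-1.329, -1.003, 1.0]
ft_force: [-0.5, -1.0, -0.4]
opening: 0.0601
```

```bash
python3 - <<'E'
from h import *
o=ctrl.get_obs(); im=eyes.capture("wrist"); cv2.imwrite("pics/w2.png",im)
T=tool(o); np.save("T2.npy",T); print(o['t'],T,o['opening'],o['ft_force'])
E
```

```text
5.325 [[ 0.275   0.0023 -0.9614  0.47  ]
 [ 0.9614  0.0001  0.275   0.1065]
 [ 0.0008 -1.     -0.0021  0.0864]
 [ 0.      0.      0.      1.    ]] 0.060105330770610976 [-0.4819 -1.0253 -0.3606]
```

View pics/w2.png

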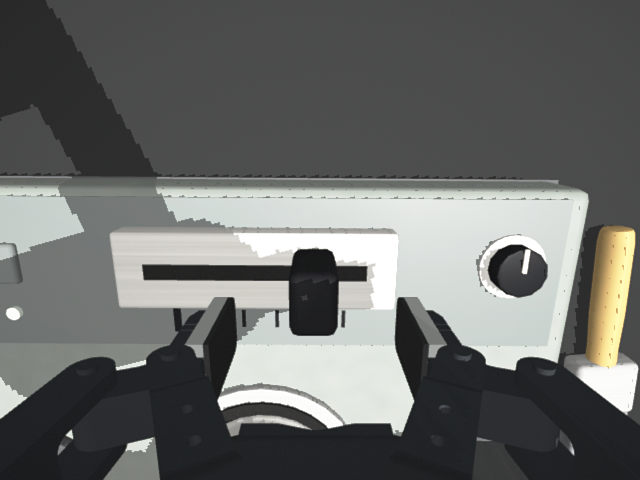

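```bash
python3 - <<'E'
from h import *
m=eyes.camera_model("wrist");T=np.load("T2.npy")
def pt(*t): return proj(m,(T@np.array([*t,1]))[:3],T)
print("tcp",pt(0,0,0),"grasp",pt(0,-.019,0))
for s in(-.03,.03):
  for z in(-.011,.011):print(s,z,[pt(s,y,z) for y in(-.006,-.03)])
# top of block from image
ctr=np.array([.5374,.0546]);yaw=-.2784
r=np.array([[np.cos(yaw),-np.sin(yaw)],[np.sin(yaw),np.cos(yaw)]])
for p in((291,252),(336,252),(296,333),(334,333)):
  w=onz(m,p,.1145,T);print(w,r.T@(w[:2]-ctr))
E
```

```text
tcp [313.6787 284.7713] grasp [313.4763 301.5072]
-0.03 -0.011 [array([247.85  , 312.1049]), array([238.0512, 338.2141])]
-0.03 0.011 [array([245.6418, 266.3822]), array([235.1342, 286.6208])]
0.03 -0.011 [array([379.3979, 312.2406]), array([388.6449, 338.3691])]
0.03 0.011 [array([381.5859, 266.5228]), array([391.5173, 286.7823])]
[0.4442 0.105  0.1145] [-0.1034  0.0229]
[0.4489 0.1215 0.1145] [-0.1034  0.04  ]
[0.4774 0.0971 0.1145] [-0.0694  0.0244]
[0.4816 0.1118 0.1145] [-0.0694  0.0397]
```

```bash
python3 - <<'E'
import cv2
im=cv2.imread("pics/w2.png"); cv2.imwrite("pics/w2c.png",cv2.resize(im[230:430,160:460],None,fx=2.66,fy=2.66,interpolation=cv2.INTER_CUBIC))
E
```

```text
(no output)
```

View pics/w2c.png

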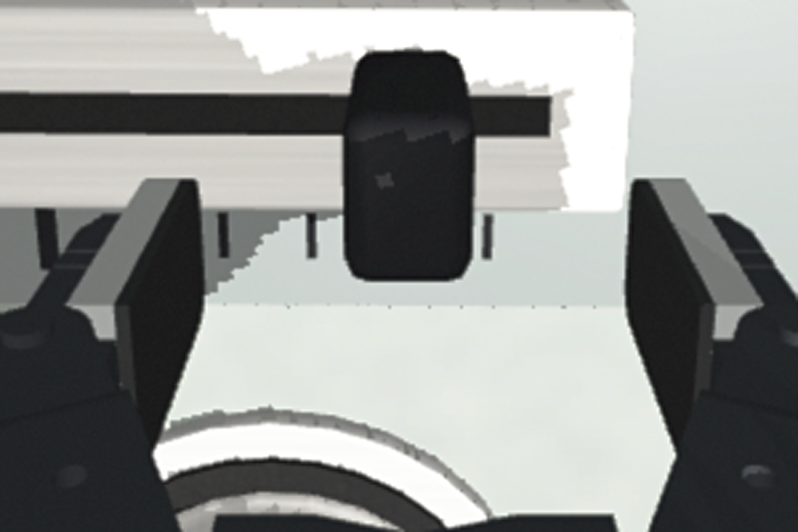

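>>> carry_out([
  [0.0,0,0,0,0,0,0],
  [0.0,0,0,0,0,0,0],
  [0.0,0,0,0,0,0,0],
  [0.0,0,0,0,0,0,0],
], squeeze=20)

```text
t: 5.88
ee_pos: [0.4689, 0.1064, 0.0853]
eef_rot: [-1.328, -1.002, 1.002]
ft_force: [0.4, 1.3, -0.1]
opening: -0.0002
```

```bash
python3 - <<'E'
from h import *
o=ctrl.get_obs(); im=eyes.capture("wrist"); cv2.imwrite("pics/w3c.png",cv2.resize(im[230:430,160:460],None,fx=2.66,fy=2.66,interpolation=cv2.INTER_CUBIC))
T=tool(o); np.save("T3.npy",T); print(o['t'],T,o['opening'],o['ft_force'])
E
```

```text
5.875 [[ 0.2748  0.0001 -0.9615  0.4689]
 [ 0.9615  0.      0.2748  0.1064]
 [ 0.     -1.     -0.0001  0.0853]
 [ 0.      0.      0.      1.    ]] -0.00018877393766924657 [ 0.434   1.2576 -0.1257]
```

View pics/w3c.png

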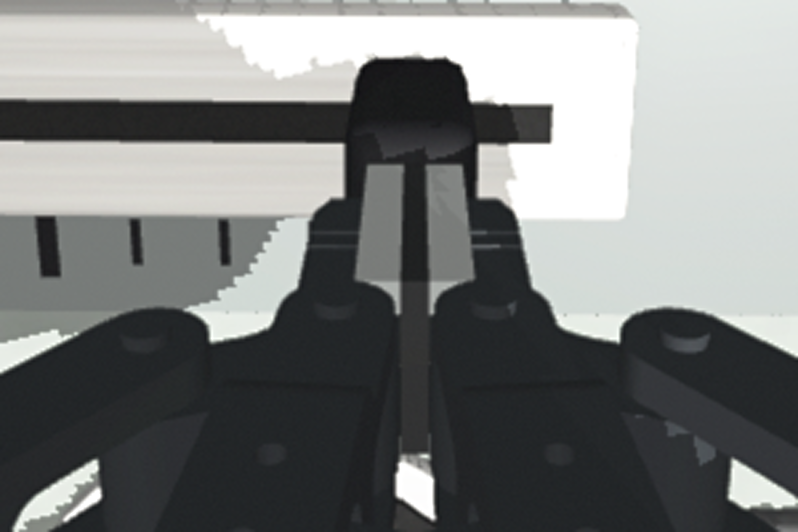

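```bash
python3 - <<'E'
from h import *
T=np.load("T3.npy")
for n in("scene","top"):
    m=eyes.camera_model(n); im=eyes.capture(n); p=T[:3,3]
    uv=proj(m,p); up=proj(m,p+[0,0,.03]); print(n,uv,up)
    u0,v0=int(uv[0])-60,int(uv[1])-60
    c=cv2.resize(im[v0:v0+100,u0:u0+120],None,fx=6,fy=6,interpolation=cv2.INTER_CUBIC)
    for q,col in((uv,(0,0,255)),(up,(0,255,0))): cv2.circle(c,(int((q[0]-u0+.5)*6),int((q[1]-v0+.5)*6)),4,col,1)
    cv2.imwrite(f"pics/{n}3.png",c)
E
```

```text
scene [288.8755 215.4598] [288.7912 206.6478]
top [306.2131 299.0012] [306.0927 298.8844]
```

View pics/scene3.png

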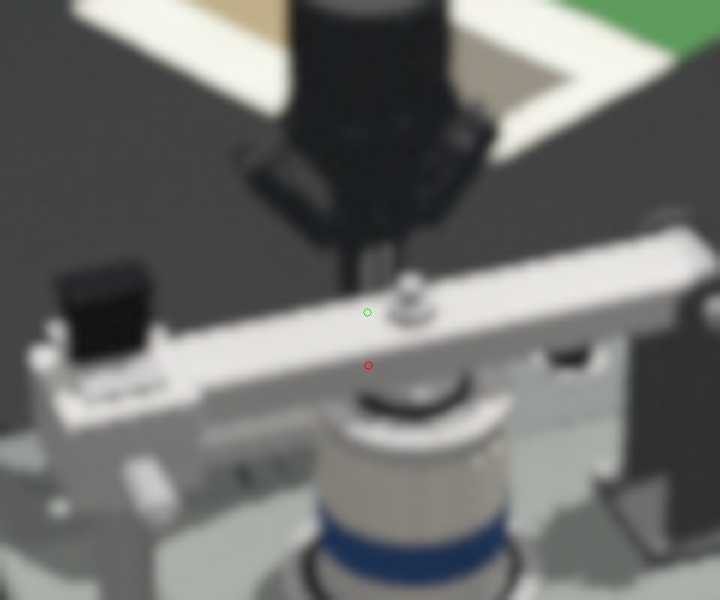

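View pics/top3.png

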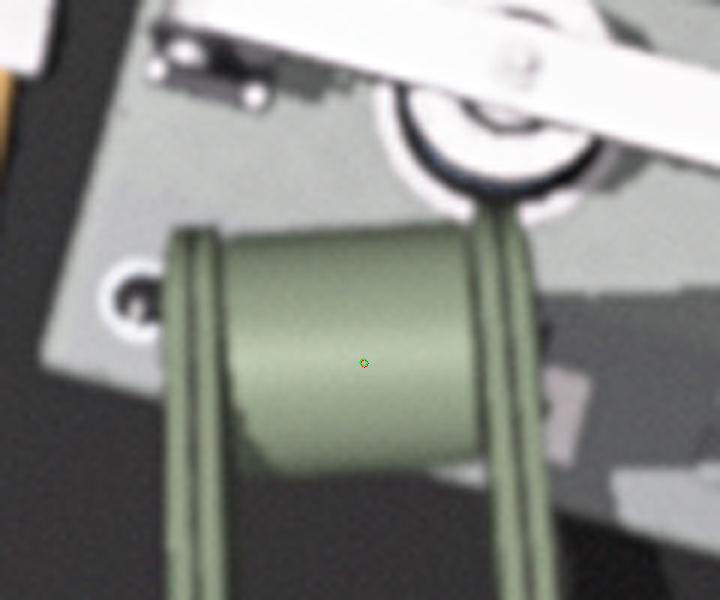

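>>> carry_out([
  [0.05,0,0,0,0,0,0],
  [0.05,0,0,0,0,0,0],
  [0.05,0,0,0,0,0,0],
  [0.05,0,0.008,0,0,0,0],
  [0.05,0,0.008,0,0,0,0],
  [0.05,0,0.006,0,0,0,0],
  [0.05,0,0,0,0,0,0],
  [0.0,0,0,0,0,0,0],
  [0.0,0,0,0,0,0,0],
  [0.0,0,0,0,0,0,0],
], squeeze=20)

```text
t: 7.28
ee_pos: [0.4693, 0.1064, 0.0637]
eef_rot: [-1.329, -1.002, 1.001]
ft_force: [-0.5, -0.5, 1.6]
opening: 0.0193
```

```bash
python3 - <<'E'
from h import *
o=ctrl.get_obs(); im=eyes.capture("wrist"); cv2.imwrite("pics/w4.png",im)
T=tool(o); np.save("T4.npy",T); print(o['t'],T,o['opening'],o['ft_force'])
E
```

```text
7.275 [[ 0.275   0.0007 -0.9614  0.4693]
 [ 0.9614  0.      0.275   0.1064]
 [ 0.0002 -1.     -0.0007  0.0637]
 [ 0.      0.      0.      1.    ]] 0.019328416899581344 [-0.481  -0.4828  1.6108]
```

View pics/w4.png

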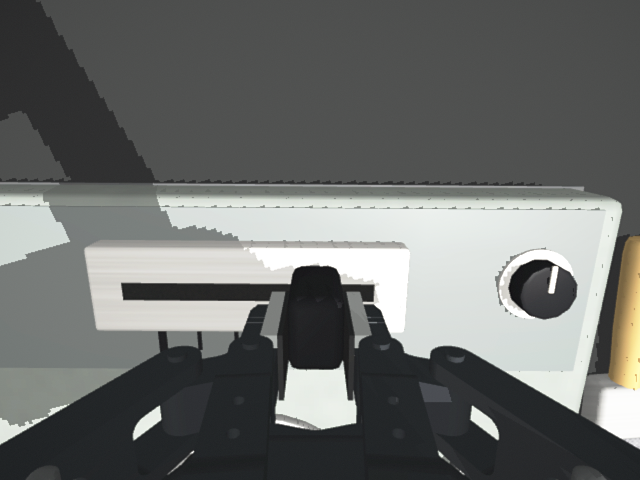

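>>> carry_out([
  [0.0,-0.008,0,0,0,0,0],
  [0.0,-0.008,0,0,0,0,0],
  [0.0,-0.008,0,0,0,0,0],
  [0.0,-0.008,0,0,0,0,0],
  [0.0,-0.008,0,0,0,0,0],
  [0.0,-0.008,0,0,0,0,0],
  [0.0,-0.008,0,0,0,0,0],
  [0.0,-0.008,0,0,0,0,0],
  [0.0,-0.006,0,0,0,0,0],
  [0.0,0,0,0,0,0,0],
  [0.0,0,0,0,0,0,0],
], squeeze=20)

```text
t: 8.7
ee_pos: [0.4492, 0.038, 0.0636]
eef_rot: [-1.329, -1.0, 1.003]
ft_force: [-2.4, 0.6, 7.5]
opening: 0.0193
```

>>> carry_out([
  [0.0,-0.003,0,0,0,0,0],
  [0.0,0,0,0,0,0,0],
])

```text
t: 8.95
ee_pos: [0.4484, 0.0356, 0.0636]
eef_rot: [-1.328, -1.001, 1.002]
ft_force: [-2.8, 0.1, 6.3]
opening: 0.02
```

>>> carry_out([
  [0.0,-0.003,0,0,0,0,0],
  [0.0,0,0,0,0,0,0],
])

```text
t: 9.2
ee_pos: [0.4482, 0.0348, 0.0636]
eef_rot: [-1.326, -1.003, 0.998]
ft_force: [-0.8, 7.4, 4.6]
opening: 0.0192
```

>>> carry_out([
  [0.0,-0.001,0,0,0,0,0],
  [0.0,0,0,0,0,0,0],
])

```text
t: 9.45
ee_pos: [0.4482, 0.0348, 0.0636]
eef_rot: [-1.325, -1.004, 0.996]
ft_force: [0.5, 11.2, 3.9]
opening: 0.0194
```

```bash
python3 - <<'E'
from h import *
o=ctrl.get_obs(); im=eyes.capture("wrist"); cv2.imwrite("pics/w5.png",im)
print(o['t'],o['ee_pos'],o['opening'],o['ft_force'])
E
```

```text
9.45 [0.4482 0.0348 0.0636] 0.019355164208727925 [ 0.4577 11.1858  3.9378]
```

View pics/w5.png

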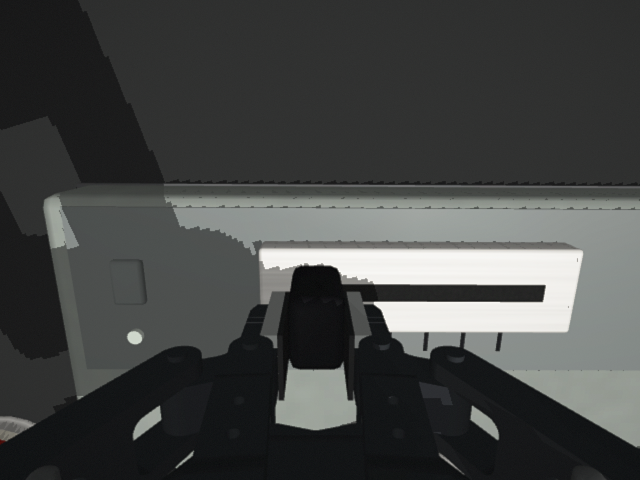

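>>> carry_out([
  [0.05,0,0,0,0,0,0],
  [0.05,0,0,0,0,0,0],
  [0.05,0,0,0,0,0,0],
  [0.05,0,-0.02,0,0,0,0],
  [0.05,0,-0.04,0,0,0,0],
  [0.05,0,-0.045,0,0,0,0],
  [0.05,0,-0.045,0,0,0,0],
  [0.05,0,-0.045,0,0,0,0],
  [0.05,0,-0.045,0,0,0,0],
  [0.05,0,-0.045,0,0,0,0],
])

```text
t: 10.75
ee_pos: [0.4475, 0.032, 0.3495]
eef_rot: [-1.329, -1.001, 1.002]
ft_force: [1.2, -0.0, -0.2]
opening: 0.0498
```

>>> carry_out([
  [0.05,-0.028,0,-0.042,0,0,0],
  [0.05,-0.028,0,-0.042,0,0,0],
  [0.05,-0.028,0,-0.041,0,0,0],
  [0.05,0,0,0,0,10,0],
  [0.05,0,0,0,0,10,0],
  [0.05,0,0,0,0,10,0],
  [0.05,0,0,0,0,10,0],
  [0.05,0,0,0,0,10,0],
  [0.05,0,0,0,0,10,0],
  [0.05,0,0,0,0,10,0],
  [0.05,0,0,0,0,10,0],
  [0.05,0,0,0,0,10,0],
  [0.05,0,0,0,0,0,0],
  [0.05,0,0,0,0,0,0],
])

```text
t: 12.5
ee_pos: [0.5448, -0.0829, 0.3481]
eef_rot: [-1.56, 0.217, -0.217]
ft_force: [-0.5, 0.2, 0.1]
opening: 0.0499
```

```bash
python3 - <<'E'
from h import *
o=ctrl.get_obs(); im=eyes.capture("wrist"); cv2.imwrite("pics/w6.png",im)
T=tool(o); np.save("T6.npy",T); print(o['t'],T,o['opening'],o['ft_force'],o['qpos'])
im=eyes.capture("top"); cv2.imwrite("pics/top6.png",cv2.resize(im[200:340,240:440],None,fx=4,fy=4,interpolation=cv2.INTER_CUBIC))
E
```

```text
12.5 [[ 0.9621 -0.0004  0.2727  0.5448]
 [-0.2727 -0.0001  0.9621 -0.0829]
 [-0.0004 -1.     -0.0002  0.3481]
 [ 0.      0.      0.      1.    ]] 0.04985038530127125 [-0.4617  0.1766  0.13  ] [-0.308   0.0829  1.3826 -0.0002  1.6764 -0.0318]
```

View pics/w6.png

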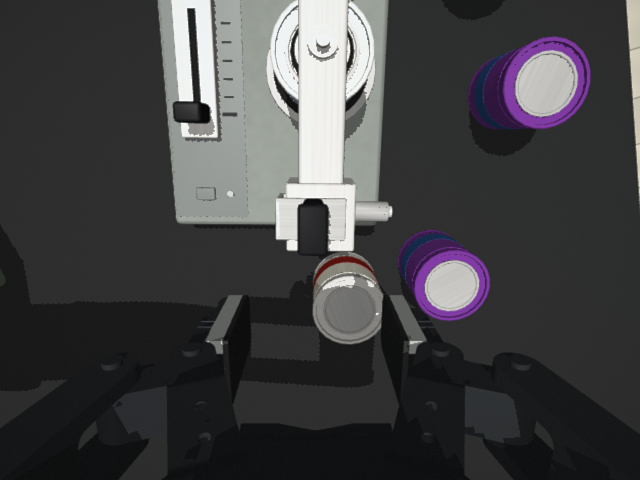

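View pics/top6.png

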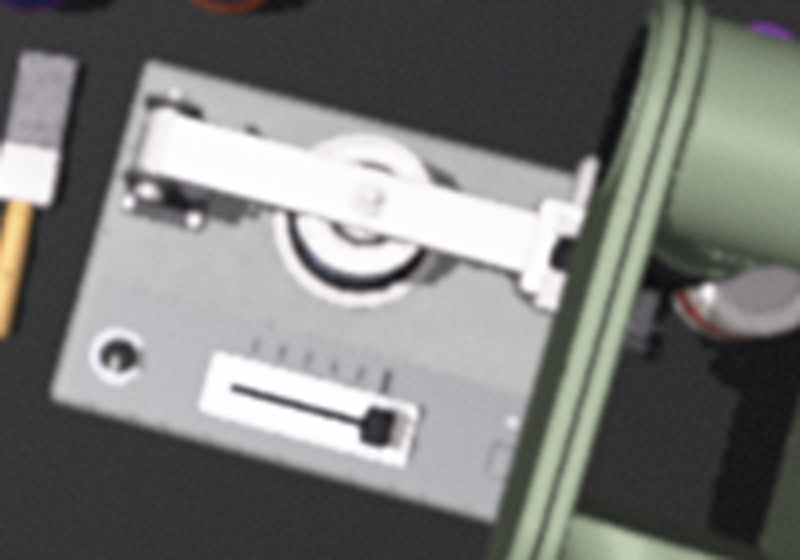

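```bash
python3 - <<'E'
from h import *
m=eyes.camera_model("wrist");T=np.load("T6.npy")
im=cv2.imread("pics/w6.png"); cv2.imwrite("pics/w6c.png",cv2.resize(im[180:270,260:400],None,fx=5.5,fy=5.5,interpolation=cv2.INTER_CUBIC))
ctr=np.array([.5374,.0546]);yaw=-.2784
r=np.array([[np.cos(yaw),-np.sin(yaw)],[np.sin(yaw),np.cos(yaw)]])
for z in (.247,):
  for x in(.045-.011,.045+.011):
    for y in (-.148,-.112): print(x,y,proj(m,[*(ctr+r@np.array([x,y])),z],T))
print("slider exp", proj(m,[*(ctr+r@np.array([-.08,-.045])),.1145],T))
print(onz(m,(313,228),.247,T)); print(r.T@(T[:2,3]-ctr))
E
```

```text
0.034 -0.148 [300.474  256.7506]
0.034 -0.112 [300.1182 207.2696]
0.055999999999999994 -0.148 [331.0968 256.8492]
0.055999999999999994 -0.112 [331.8081 207.3727]
slider exp [186.9193 113.5677]
[ 0.5439 -0.0791  0.247 ]
[ 0.0449 -0.1302]
```

View pics/w6c.png

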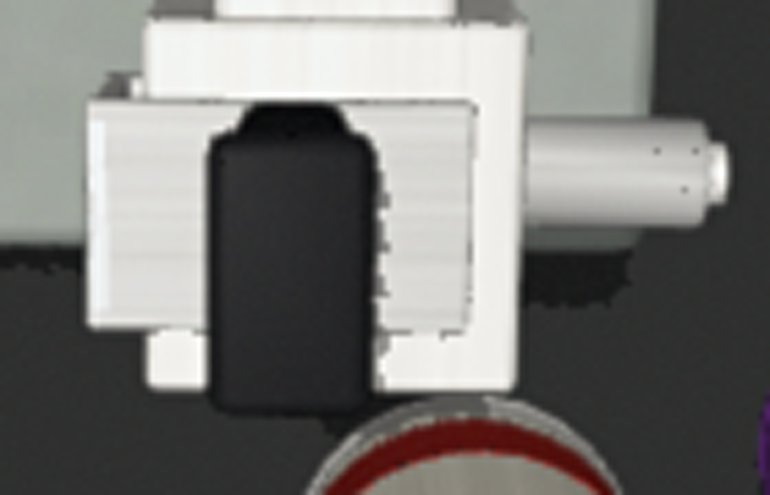

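>>> carry_out([
  [0.05,-0.001,0.03,0.001,0,0,0],
  [0.05,0,0.03,0,0,0,0],
  [0.05,0,0.03,0,0,0,0],
  [0.05,0,0.025,0,0,0,0],
  [0.05,0,0.02,0,0,0,0],
  [0.05,0,0.013,0,0,0,0],
  [0.05,0,0.008,0,0,0,0],
  [0.05,0,0,0,0,0,0],
  [0.05,0,0,0,0,0,0],
])

```text
t: 13.72
ee_pos: [0.5449, -0.0817, 0.1932]
eef_rot: [-1.56, 0.217, -0.22]
ft_force: [-0.1, 1.2, -0.2]
opening: 0.05
```

```bash
python3 - <<'E'
from h import *
o=ctrl.get_obs(); im=eyes.capture("wrist"); cv2.imwrite("pics/w7.png",im)
T=tool(o); np.save("T7.npy",T); print(o['t'],T,o['opening'],o['ft_force'])
im=eyes.capture("scene"); cv2.imwrite("pics/scene7.png",cv2.resize(im[120:270,180:380],None,fx=4,fy=4,interpolation=cv2.INTER_CUBIC))
m=eyes.camera_model("scene");print((proj(m,T[:3,3])-[180,120])*4,(proj(m,T[:3,3]+[0,0,.03])-[180,120])*4)
E
```

```text
13.725 [[ 0.9615  0.0017  0.2746  0.5449]
 [-0.2746 -0.0005  0.9615 -0.0817]
 [ 0.0018 -1.     -0.0001  0.1932]
 [ 0.      0.      0.      1.    ]] 0.0500164031978481 [-0.0671  1.2095 -0.2307]
[263.3835 399.0312] [260.8406 358.8444]
```

View pics/w7.png

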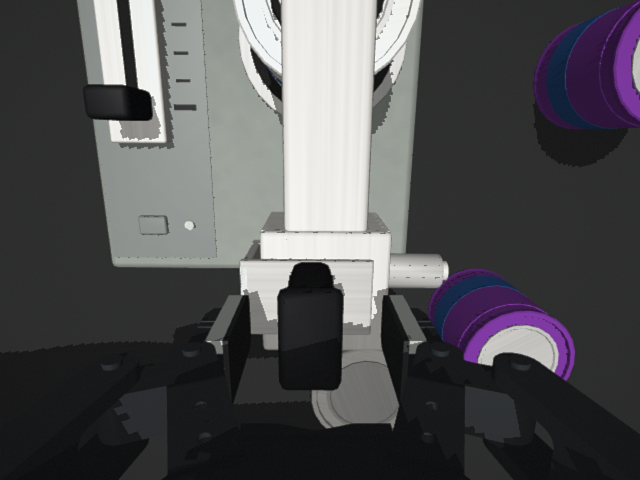

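View pics/scene7.png

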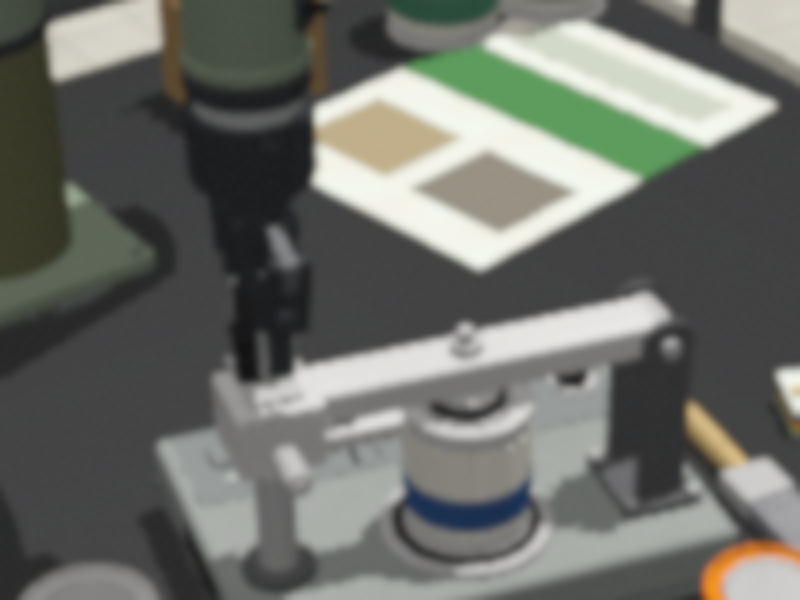

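>>> carry_out([
  [0.05,-0.0015,0,0,0,0,0],
  [0.05,0,0,0,0,0,0],
  [0.0,0,0,0,0,0,0],
  [0.0,0,0,0,0,0,0],
  [0.0,0,0,0,0,0,0],
  [0.0,0,0,0,0,0,0],
], squeeze=50)

```text
t: 14.58
ee_pos: [0.543, -0.0811, 0.1925]
eef_rot: [-1.56, 0.218, -0.219]
ft_force: [0.7, 0.3, 1.2]
opening: 0.0208
```

```bash
python3 - <<'E'
from h import *
o=ctrl.get_obs(); im=eyes.capture("wrist"); cv2.imwrite("pics/w8.png",im)
T=tool(o); np.save("T8.npy",T); print(o['t'],T,o['opening'],o['ft_force'])
E
```

```text
14.575 [[ 0.9615  0.0005  0.2749  0.543 ]
 [-0.2749 -0.0001  0.9615 -0.0811]
 [ 0.0005 -1.      0.      0.1925]
 [ 0.      0.      0.      1.    ]] 0.02079260397582528 [0.7168 0.2702 1.1699]
```

View pics/w8.png

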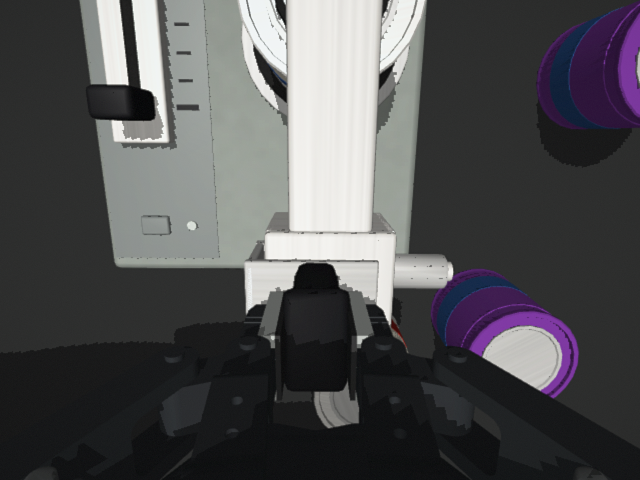

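>>> carry_out([
  [0.0,-0.003,0,0,0,0,0],
  [0.0,-0.003,0,0,0,0,0],
  [0.0,-0.003,0,0,0,0,0],
  [0.0,-0.003,0,0,0,0,0],
  [0.0,-0.003,0,0,0,0,0],
  [0.0,-0.002,0,0,0,0,0],
  [0.0,0,0,0,0,0,0],
  [0.0,0,0,0,0,0,0],
], squeeze=60)

```text
t: 15.62
ee_pos: [0.528, -0.0767, 0.1926]
eef_rot: [-1.56, 0.215, -0.222]
ft_force: [6.9, -1.4, -2.5]
opening: 0.0206
```

>>> carry_out([
  [0.0,-0.0015,0,0,0,0,0],
  [0.0,0,0,0,0,0,0],
])

```text
t: 15.88
ee_pos: [0.5267, -0.0764, 0.1926]
eef_rot: [-1.56, 0.215, -0.222]
ft_force: [7.4, -2.0, -3.0]
opening: 0.0207
```

```bash
python3 - <<'E'
from h import *
o=ctrl.get_obs(); im=eyes.capture("wrist"); cv2.imwrite("pics/w9.png",im)
T=tool(o); T0=np.load("T8.npy"); print(o['t'],T,T0[:3,:3].T@(T[:3,3]-T0[:3,3]),o['opening'],o['ft_force'],T0[:3,:3].T@o['ft_force'])
ctr=np.array([.5374,.0546]);yaw=-.2784
r=np.array([[np.cos(yaw),-np.sin(yaw)],[np.sin(yaw),np.cos(yaw)]])
print(r.T@(T[:2,3]-ctr))
E
```

```text
15.875 [[ 0.9615  0.0046  0.2749  0.5267]
 [-0.2749 -0.0009  0.9615 -0.0764]
 [ 0.0046 -1.      0.0004  0.1926]
 [ 0.      0.      0.      1.    ]] [-0.0169 -0.0001  0.0001] 0.02071084827809863 [ 7.3772 -2.0007 -2.9774] [7.6414 2.9813 0.1043]
[ 0.0257 -0.1289]
```

View pics/w9.png

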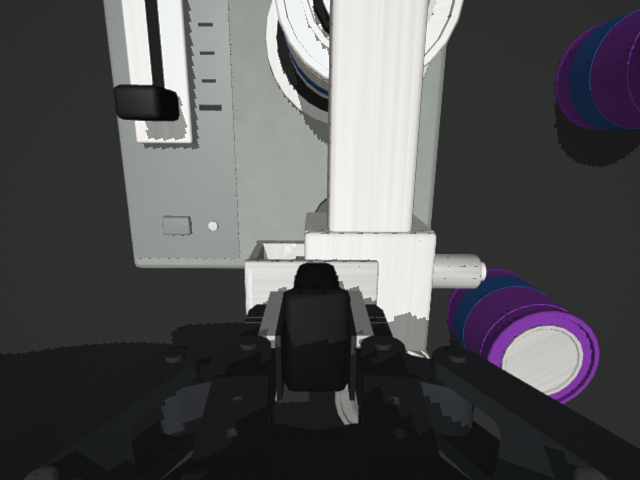

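>>> carry_out([
  [0.0,-0.002,0,0,0,0,0],
  [0.0,0,0,0,0,0,0],
  [0.0,0,-0.0045,0.0001,-1,0,0],
  [0.0,0,-0.0045,0.0001,-1,0,0],
  [0.0,0,-0.0045,0.0001,-1,0,0],
  [0.0,0,0,0,0,0,0],
], squeeze=60)

```text
t: 16.68
ee_pos: [0.5252, -0.0754, 0.2062]
eef_rot: [-1.613, 0.221, -0.218]
ft_force: [9.2, -2.2, -3.6]
opening: 0.0207
```

```bash
python3 - <<'E'
from h import *
o=ctrl.get_obs(); im=eyes.capture("wrist"); cv2.imwrite("pics/w10.png",im)
T=tool(o); T0=np.load("T8.npy"); print(o['t'],T,T0[:3,:3].T@(T[:3,3]-T0[:3,3]),o['opening'],o['ft_force'],T0[:3,:3].T@o['ft_force'])
E
```

```text
16.675 [[ 0.9616 -0.0093  0.2741  0.5252]
 [-0.2742 -0.052   0.9603 -0.0754]
 [ 0.0053 -0.9986 -0.0526  0.2062]
 [ 0.      0.      0.      1.    ]] [-0.0186 -0.0137  0.0006] 0.020678032364370463 [ 9.2358 -2.1706 -3.645 ] [9.4748 3.6499 0.4519]
```

View pics/w10.png

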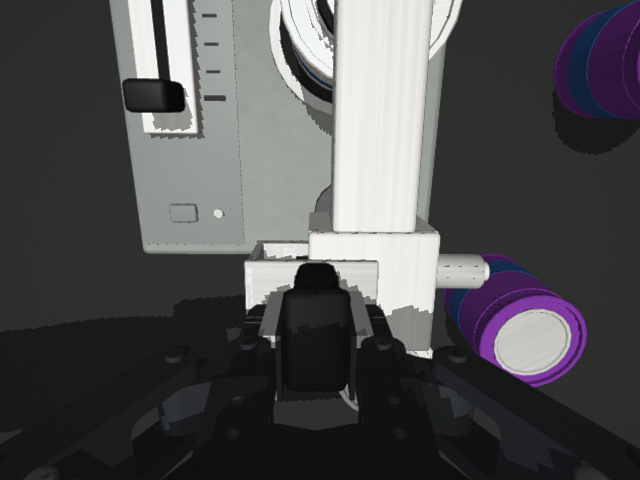

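>>> carry_out([
  [0.0,0,-0.009,0.0002,-2,0,0],
  [0.0,0,-0.009,0.0003,-2,0,0],
  [0.0,0,-0.009,0.0002,-2,0,0],
  [0.0,0,-0.009,0.0003,-2,0,0],
  [0.0,0,-0.009,0.0002,-2,0,0],
  [0.0,0,-0.009,0.0003,-2,0,0],
  [0.0,0,-0.009,0.0002,-2,0,0],
  [0.0,0,-0.009,0.0003,-2,0,0],
  [0.0,0,-0.009,0.0002,-2,0,0],
  [0.0,0,-0.0085,0.0003,-1.9,0,0],
  [0.0,0,0,0,0,0,0],
  [0.0,0,0,0,0,0,0],
  [0.0,0,0,0,0,0,0],
], squeeze=60)

```text
t: 18.35
ee_pos: [0.5306, -0.056, 0.2922]
eef_rot: [-1.957, 0.27, -0.185]
ft_force: [8.2, -4.0, -3.4]
opening: 0.0206
```

```bash
python3 - <<'E'
from h import *
o=ctrl.get_obs(); im=eyes.capture("wrist"); cv2.imwrite("pics/w11.png",im)
T=tool(o); T0=np.load("T8.npy"); print(o['t'],o['ee_pos'],T0[:3,:3].T@(T[:3,3]-T0[:3,3]),R.from_matrix(T0[:3,:3].T@T[:3,:3]).as_rotvec(),o['opening'],o['ft_force'],o['qpos'])
im=eyes.capture("scene"); cv2.imwrite("pics/scene11.png",cv2.resize(im[120:320,180:440],None,fx=3,fy=3,interpolation=cv2.INTER_CUBIC))
im=eyes.capture("top"); cv2.imwrite("pics/top11.png",im)
E
```

```text
18.35 [ 0.5306 -0.056   0.2922] [-0.0188 -0.0997  0.0208] [-0.4006 -0.0005 -0.0038] 0.02062030470849565 [ 8.2361 -4.0289 -3.3767] [-0.0207  0.1562  1.4676 -0.3883  1.6172  0.2587]
```

View pics/w11.png

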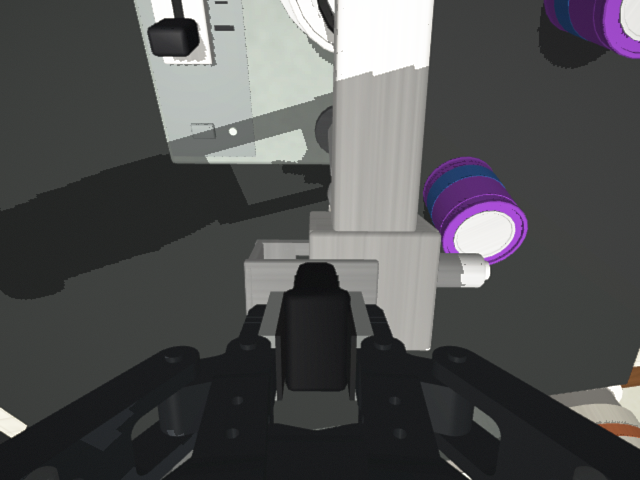

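View pics/scene11.png

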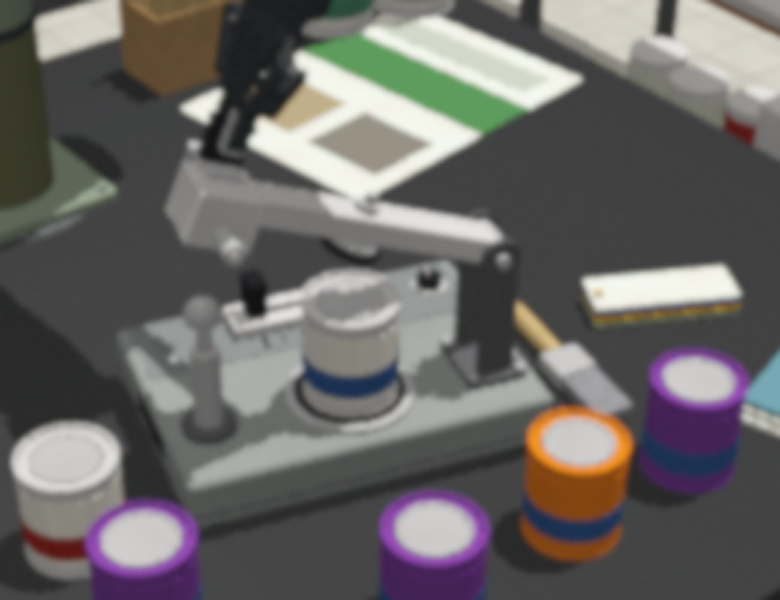

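View pics/top11.png

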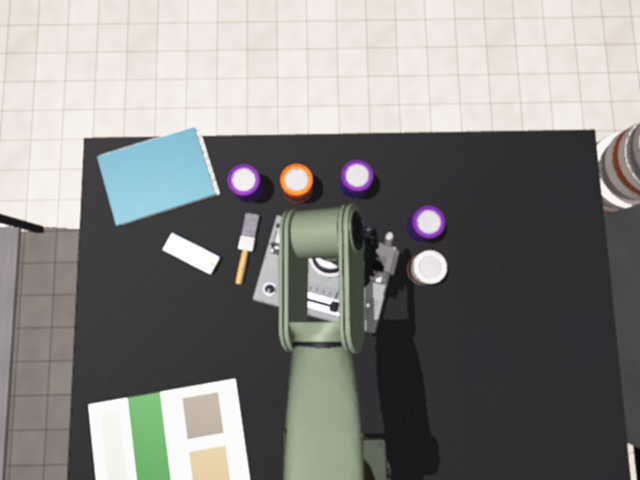

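The pictures show the arm raised off the bare stud, at scene crop (205,305). The tin stands upright on its platform at (350,345), the slider is home, and the things around the shaker are where they were. The readings give 0.40 rad, a rise of about 10 cm, and a steady grip. Handing in.

```bash
python3 -c "
from rig import hand_in; print(hand_in())"
```

```text
the job is handed in; nothing more can be done
None
```

The slider is back at zero, the latch was drawn and the clamp arm is held up about 10 cm in the gripper. I handed the job in at about 18.5 s of the 45 s allowed; no verdict came back.

- **Slider:** I slid it about 75 mm to its end stop. It stopped moving while the force rose to 11 N, and the top picture shows the grip at the latch end of its slot.
- **Latch:** I drew it about 18 mm towards the slider. The spring force was about 9 N, so it was clear of the stud.
- **Arm:** I lifted it along its arc about the hinge. The tool turned 0.40 rad and rose 99.7 mm, with the fingers steady on the latch grip's lip (20.6 mm opening, 60 N squeeze).
- **Surroundings:** The last pictures show the stud bare, the tin upright on its platform, and the spare tin, cards and brush where they were.

**What disagreed:**
- **Fingertip position:** The fingertips sit about 30 mm further back than the stated TCP. My first close on the slider grip went shut just above it, without touching anything. I lowered the gripper 22 mm, gripped it, and used that offset from then on.
- **Wrist camera scale:** Sizes measured in the wrist pictures came out about 3% small, which did not affect the moves.
- **Lip width:** The gripped lip read 20.6–20.8 mm against the 22 mm given.

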